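# Shift the selector under test into third

## Robot

A 6-joint arm with a two-finger parallel gripper is mounted at the origin on the work surface. World frame = base frame: x ahead of the robot, y to its left, z up, the work surface at z = 0. Lengths are in m, angles in rad, forces in N, time in s.
With the tool pointing down it reaches from about 0.25 to 0.775 m from the base axis. Payload 4 kg.
Tool frame: the origin (TCP) lies midway between the tips of the shut fingers; the grasp point (between the pads) lies 19 mm behind it; z points along the fingers, x is the direction in which the jaws open and shut, and the axes are right-handed (so a half turn about z gives the same grasp; the last joint's range is limited). The gripper opens to 94 mm and grips with 3 to 60 N. Pads are 16 mm wide; open, the fingers measure 119 mm over their backs; the gripper's body (75 mm by 177 mm) begins 78 mm behind the grasp point.
Start: joints at [1.195, 0.087, 1.371, -0, 1.684, -0.103], TCP at [0.148, 0.53, 0.206] pointing down, gripper open.
Joint ranges: [-3.1, 3.1], [-0.76, 2.03], [0.27, 2.55], [-1.08, 4.22], [0.17, 2.65], [-2.57, 2.57]. Speed limits (rad/s): [2.79, 2.79, 3.14, 3.14, 3.14, 3.14].

## Interface

Orientations are given as [roll, pitch, yaw] about the fixed x, y, z axes, in that order (R = Rz(yaw) Ry(pitch) Rx(roll)).
In Python, from bench import * gives the robot as it stands.
- The arm moves only by the tool send_rows, never from a script. Its argument "rows" is one flat list of numbers, 7 for each row, row after row: the shift along the world's x, y, z in mm, then the turn, a rotation vector about the world's x, y, z in degrees, then the opening, from 0 (shut) to 1 (fully open). A call has exactly 8 rows; each row shifts and turns the commanded pose from where the row before left it; what a row does not reach is not made up. A row lasts 1/8 s, in which the tool goes at most 62.5 mm and 10.7 degrees, less where a joint would pass 70% of its speed; a pose out of reach is approached as far as the arm can. A call is refused whole if a number of a shift passes 62.5 or a number of a turn 10.7, either way. A call with a gripper value outside its range is refused whole. The fingers move at their own pace and stop on an object; the grip force is fixed at half the most. Time passes only in rows, so rows that do not move let the fingers close, or fill a call up. It gives the time, the measured TCP pose, the force and the opening at its end, in the units of the state.
- get_obs(): the state, without advancing time (a new reading comes with each control period).
- snapshot(name): name is "scene" or "top"; returns a dict with "color" (384x512x3 uint8, red, green, blue), "intrinsics" (3x3 intrinsics, pixels), "rvec" (rotation vector, rad) and "tvec" (3), from world to camera coordinates, as OpenCV has them. Camera axes: x right, y down, z forward; pixel columns grow to the right and rows downward; lengths in m; the calibration is good to about 2 mm. A picture is of the moment at which its call begins. There is no depth.
- close_job(): hands the job in, once; it reports no verdict.
The state is a dict: "time": time; "joint_positions": joint angles; "qvel": joint speeds; "joint_torque": joint torques, N m; "tool_pos": TCP position; "ee_rot": TCP orientation; "wrist_force": force on the tool from outside, world axes, zero at the start; "wrist_torque": the same for the moment, N m; "width": finger opening in m.
Only numpy, scipy, OpenCV 4.12 (cv2) and the standard library are available. Lean on these libraries where they do the work, as an engineer would, in place of code of your own. Each camera call takes 0.05 s, during which the arm holds its last target.

## Task

The gear selector on the bench stands in the second slot (back left, two dots) and must be shifted into third for its sensor test. With the fingertips only, not taking hold of the stick, push it forward to neutral, across the lane to the right-hand side, then forward again, away from the robot, all the way into the third slot (front right, three dots), without forcing it through the gate's tongues or letting it fall back into the fourth slot. Leave the things around it where they are and finish with the hand clear.

Things in the scene. Friction and masses are not known exactly. Their poses are not given: they have to be found in the camera images.
- selector: Gear selector, bolted to the bench; place and yaw vary. Black housing 150 x 130 mm on a 200 x 150 x 10 mm steel foot, aluminium gate plate 110 x 104 mm on top. Origin: centre of the underside. Its x axis points forward (away from the robot within 0.45 rad), y to the left, z up. First slot front left, second back left, third front right, fourth back right, with 1 to 4 dots on the plate.
- gate (a point): Middle of the H gate, at the gate plate's top, 119 mm above the bench. Two fore-and-aft columns 30 mm apart, 14 mm wide, joined by a cross lane at the middle. Between the columns stand two fixed tongues 16 mm wide, one in front, one behind, their ends (corners rounded 3 mm) 20 mm apart; the 10 mm stem passes between them only with joint stick within about 0.05 rad of 0. The ends of the slots are the joints' stops.
- knob (a point): Centre of the black ball knob, 40 mm in diameter, on top of the 10 mm steel stick. The stick tilts about a pivot 20 mm above the selector's origin; the knob's centre is 195 mm from the pivot (215 mm above the bench when upright). Knob in the selector's frame: x = 195 sin(stick), y = -195 cos(stick) sin(cross), z = 20 + 195 cos(stick) cos(cross), mm.
- stick (a joint): Fore-and-aft tilt of the stick, rad. 0 is neutral (the cross lane), positive is forward; stops at -0.25 (ends of second and fourth) and +0.25 (ends of first and third). Starts in the second slot, between -0.245 and -0.15. No spring: it stays where it is left; about 2 N at the knob moves it.
- cross (a joint): Sideways tilt of the stick, rad. Positive is to the right (selector's -y). The left column is at about -0.16, the right column at about +0.16; stops at -0.175 and 0.175. Starts in the left column. No spring: it stays where it is left; about 1.5 N at the knob moves it.
- bin: Loose blue open bin 120 x 170 mm, 60 mm high, to the left of the selector; bystander. Origin: centre of its underside.
- driver: Loose screwdriver 170 mm long lying to the right of the selector; bystander. Origin: under its middle; x along it.
- spool: Loose grey plastic spool, 52 mm in diameter, 40 mm high, standing at the selector's right; bystander. Origin: centre of its underside.
- tester: Loose white tablet-like tester with a dark screen, about 190 mm wide and 130 mm high, beyond the selector on the left; bystander. Origin: under its foot.
Not all that is in view belongs to the job. Leave any pink look-alike of the selector alone.

How it is judged:
By the outcome, as a careful person would: the job done as asked, in the order asked, and still so for the second after the job is handed in, with the robot touching nothing.
It also fails if it takes over 64 s, if anything falls off the work surface, if the arm or the gripper's body presses on something with over 40 N, if the wrist force passes 120 N, or if a joint passes its speed limit or range.

## Working session

There is one attempt and no reset: what is moved stays moved. The work goes in short steps, Python scripts to look and compute and a tool call to move; the robot and the scene stay as the last step left them, time stands still between calls to the robot, and variables do not carry over. Pictures are saved under pics/ and viewed, and the job is handed in when it is done.

Besides the shell and the picture viewer there is one more tool, called after ">>>" by a JSON object that holds its "op" and its "data", one argument or row to a line. send_rows: Moves the arm, as the interface text tells. Its arguments: {"type":"object","properties":{"rows":{"type":"array","items":{"type":"number"}}},"required":["rows"]}

```bash
mkdir -p pics; ls; python3 - <<'E'
from bench import *
import cv2,pickle
print(get_obs())
for n in("scene","top"):
    s=snapshot(n); pickle.dump(s,open(f"pics/{n}0.pkl","wb"))
    cv2.imwrite(f"pics/{n}0.png",cv2.resize(s["color"][:,:,::-1],(768,576)))
    print(n,s["intrinsics"],s["rvec"],s["tvec"])
E
```

```text
pics
{'time': 0.0, 'joint_positions': array([ 1.19490635e+00,  8.79554198e-02,  1.37223250e+00, -3.49949206e-05,
        1.68360025e+00, -1.03089630e-01]), 'qvel': array([ 1.13905482e-03,  6.07668553e-05,  7.27228489e-05, -2.01622197e-03,
        4.92686751e-04,  2.74046287e-04]), 'joint_torque': array([ 1.81675296e-04, -3.40186501e+01, -3.02422607e+01,  7.17567257e-02,
        3.30996746e-02, -2.01961711e-04]), 'tool_pos': array([0.14799548, 0.52914782, 0.20431499]), 'ee_rot': array([-3.14140131e+00,  2.18744433e-03,  1.29799229e+00]), 'wrist_force': array([ 0.07237922,  0.00705885, -0.43885123]), 'wrist_torque': array([0.01996532, 0.01323779, 0.06333072]), 'width': 0.09417030415451848}
scene [[415.85751492   0.         258.45563589]
 [  0.         415.85751492 190.1164391 ]
 [  0.           0.           1.        ]] [ 1.03074595  2.63605779 -0.78030713] [ 0.44753202 -0.30297034  1.52920876]
top [[408.36667394   0.         250.8852021 ]
 [  0.         408.36667394 189.64780305]
 [  0.           0.           1.        ]] [ 2.14230561 -2.03719086  0.24567983] [0.00878964 0.65248626 0.87700119]
```

View pics/scene0.png

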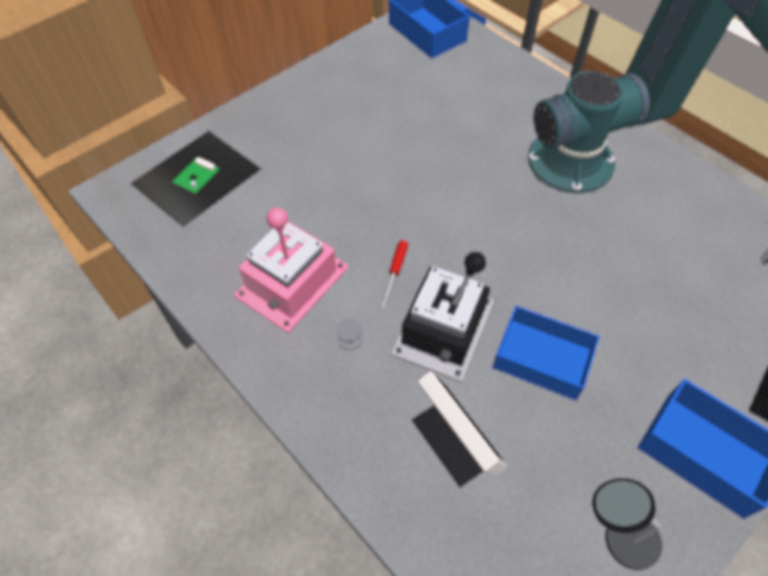

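View pics/top0.png

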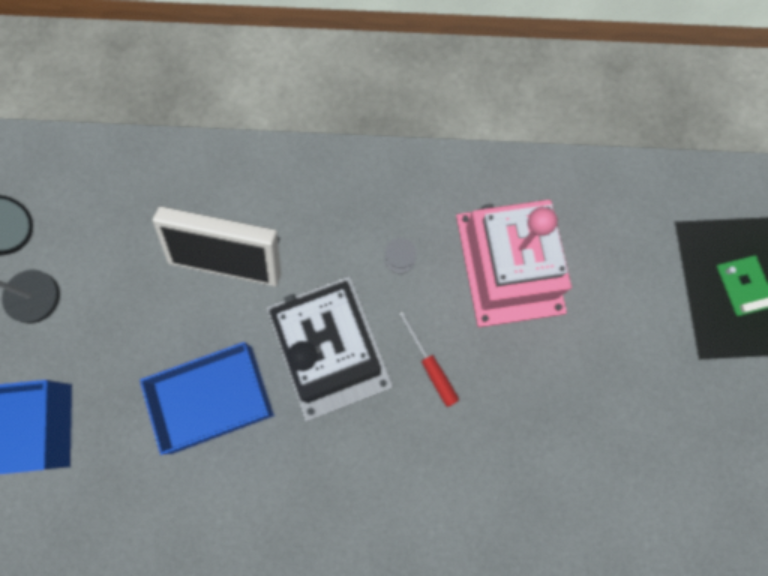

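The top view shows the black selector's gate plate around (322,335) and its knob at (302,355), back left. In the scene view the knob is at (475,262). The arm is out of view. Next I measure the plate, the knob and the obstacles.

```bash
cat > h.py <<'E'
import numpy as np,cv2,pickle
def ray(s,uv):
    R,_=cv2.Rodrigues(np.array(s["rvec"])); t=np.array(s["tvec"]).ravel()
    K=s["intrinsics"]; d=R.T@np.linalg.inv(K)@np.array([uv[0],uv[1],1.]); return -R.T@t, d/np.linalg.norm(d)
def onz(s,uv,z):
    c,d=ray(s,uv); return c+d*(z-c[2])/d[2]
def tri(s1,u1,s2,u2):
    c1,d1=ray(s1,u1);c2,d2=ray(s2,u2)
    A=np.stack([d1,-d2],1); x=np.linalg.lstsq(A,c2-c1,rcond=None)[0]
    p,q=c1+d1*x[0],c2+d2*x[1]; return (p+q)/2,np.linalg.norm(p-q)
def proj(s,P):
    return cv2.projectPoints(np.array(P,float).reshape(-1,3),np.array(s["rvec"]),np.array(s["tvec"]),s["intrinsics"],None)[0].reshape(-1,2)
def crop(s,x0,x1,y0,y1,f,name):
    cv2.imwrite(name,cv2.resize(s["color"][y0:y1,x0:x1,::-1],None,fx=f,fy=f,interpolation=cv2.INTER_CUBIC))
E
python3 - <<'E'
from h import *
T=pickle.load(open("pics/top0.pkl","rb"));S=pickle.load(open("pics/scene0.pkl","rb"))
crop(T,170,270,180,285,5.5,"pics/tc.png");crop(S,250,340,155,260,5.5,"pics/sc.png")
for s,(x0,x1,y0,y1),n in((T,(170,270,180,285),"T"),(S,(250,340,155,260),"S")):
    im=s["color"].astype(int); m=((im.min(2)>165)).astype(np.uint8); k=np.zeros_like(m);k[y0:y1,x0:x1]=m[y0:y1,x0:x1]
    cs,_=cv2.findContours(k,cv2.RETR_EXTERNAL,cv2.CHAIN_APPROX_NONE)
    c=max(cs,key=cv2.contourArea); h=cv2.convexHull(c)
    P=np.array([onz(s,p,0.119)[:2] for p in h[:,0].astype(float)])*1000
    print(n,cv2.contourArea(h),cv2.minAreaRect(P.astype(np.float32)))
E
```

```text
T 2215.5 ((560.6895141601562, 116.57919311523438), (108.42388153076172, 101.84579467773438), 24.05120277404785)
S 1261.5 ((559.4911499023438, 113.65386962890625), (115.71399688720703, 105.17364501953125), 24.12702178955078)
```

View pics/tc.png

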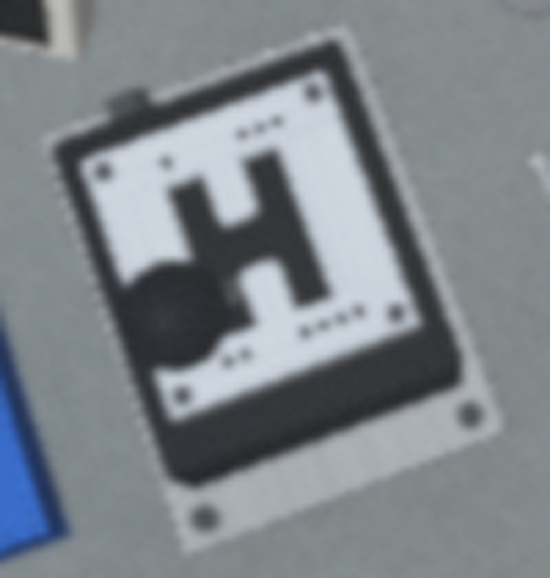

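View pics/sc.png

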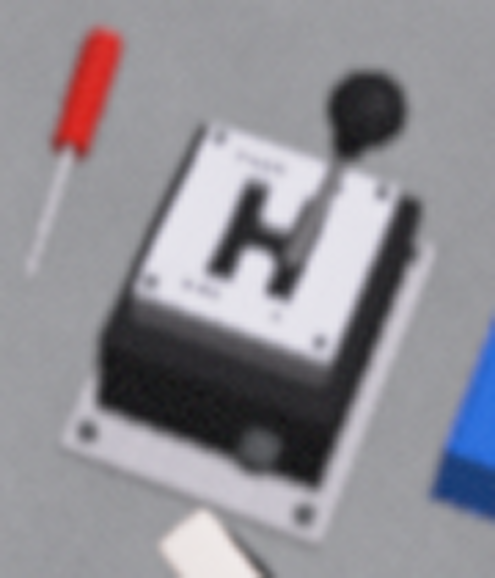

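```bash
cat >> h.py <<'E'
G=np.array([.5605,.1158,0]);YAW=np.radians(24.1)
Rz=np.array([[np.cos(YAW),-np.sin(YAW),0],[np.sin(YAW),np.cos(YAW),0],[0,0,1]])
def knobw(st,cr): return G+Rz@np.array([.195*np.sin(st),-.195*np.cos(st)*np.sin(cr),.02+.195*np.cos(st)*np.cos(cr)])
def angles(P):
    q=Rz.T@(P-G); st=np.arcsin(q[0]/.195); return q*1000,st,np.arctan2(-q[1],q[2]-.02)
E
python3 - <<'E'
from h import *
T=pickle.load(open("pics/top0.pkl","rb"));S=pickle.load(open("pics/scene0.pkl","rb"))
for n,s,(x0,x1,y0,y1) in(("S",S,(308,330,165,182)),("T",T,(188,218,222,252))):
    im=s["color"].astype(int).max(2);m=np.zeros(im.shape,np.uint8);m[y0:y1,x0:x1]=(im[y0:y1,x0:x1]<75)
    c=max(cv2.findContours(m,0,1)[0],key=cv2.contourArea);print(n,cv2.minEnclosingCircle(c),cv2.boundingRect(c))
P,e=tri(T,(202.0,236.6),S,(316.3,174.3));print(P,e,angles(P))
p=proj(T,[knobw(-.2,-.16),knobw(-.245,-.16),knobw(-.15,-.16)]);print(p,proj(S,[knobw(-.2,-.16),knobw(-.245,-.16),knobw(-.15,-.16)]))
# bystanders rough
for n,uv,z in(("spool top",(400/1.5,250/1.5),.04),("driver tip",(402/1.5,313/1.5),.01),("driver end",(453/1.5,402/1.5),.015),("bin c",(247/1.5,347/1.5),.06),("bin c2",(271/1.5,413/1.5),.06),("binc3",(143/1.5,380/1.5),.06),("tester",(160/1.5,210/1.5),.12),("tester2",(275/1.5,237/1.5),.12),("pinkknob",(543/1.5,221/1.5),.21)):
    q=onz(T,uv,z);print(n,q.round(3),(Rz.T@(q-G)).round(3))
E
```

```text
S ((315.6000061035156, 175.39999389648438), 7.2471604347229) (310, 169, 13, 13)
T ((203.26971435546875, 234.16082763671875), 18.34148597717285) (188, 222, 30, 30)
[0.51944635 0.13044353 0.21220974] 0.00041689229566087846 (array([-31.49577316,  30.13056746, 212.20973939]), np.float64(-0.16222742616666322), np.float64(-0.15549337428303092))
[[203.21028256 240.39683583]
 [204.9410481  244.53973313]
 [201.3338177  235.76670838]] [[317.0600469  173.05290253]
 [317.8968318  171.04047021]
 [316.06352639 175.42783786]]
spool top [0.721 0.006 0.04 ] [ 0.102 -0.166  0.04 ]
driver tip [ 0.622 -0.002  0.01 ] [ 0.008 -0.133  0.01 ]
driver end [ 0.481 -0.089  0.015] [-0.157 -0.155  0.015]
bin c [0.546 0.238 0.06 ] [0.036 0.117 0.06 ]
bin c2 [0.448 0.191 0.06 ] [-0.072  0.115  0.06 ]
binc3 [0.487 0.392 0.06 ] [0.046 0.282 0.06 ]
tester [0.742 0.379 0.12 ] [0.274 0.166 0.12 ]
tester2 [0.708 0.199 0.12 ] [0.168 0.016 0.12 ]
pinkknob [ 0.72  -0.185  0.21 ] [ 0.023 -0.339  0.21 ]
```

Both views give the same result: yaw is about 24.1°, the knob is at (0.519, 0.130, 0.212), stick is about -0.16 and cross about -0.155. I'll push with shut fingers, the tool's x along the selector's x, and first go to a point behind the knob, staying high.

>>> {"op": "send_rows", "data": {
  "rows": [39,-53,12,0,0,-6.3,0,39,-53,12,0,0,-6.3,0,39,-53,12,0,0,-6.3,0,39,-53,12,0,0,-6.3,0,39,-53,12,0,0,-6.3,0,39,-53,12,0,0,-6.3,0,39,-53,12,0,0,-6.3,0,39,-53,12,0,0,-6.3,0]
}}

```text
time: 1.1
tool_pos: [0.4404, 0.1317, 0.2952]
ee_rot: [-3.141, 0.0, 0.415]
wrist_force: [-0.3, 0.1, -0.2]
width: 0.0173
```

>>> {"op": "send_rows", "data": {
  "rows": [0,0,0,0,0,0,0,0,0,0,0,0,0,0,0,0,0,0,0,0,0,0,0,0,0,0,0,0,0,0,0,0,0,0,0,0,0,0,0,0,0,0,0,0,0,0,0,0,0,0,0,0,0,0,0,0]
}}

```text
time: 2.1
tool_pos: [0.4397, 0.1335, 0.2952]
ee_rot: [3.142, -0.0, 0.418]
wrist_force: [0.5, -0.0, 1.2]
width: 0.0004
```

```bash
cat > st.py <<'E'
from bench import *
from h import *
def look(n,f=5.5,pic=True):
    o=get_obs();p=o["tool_pos"];q=Rz.T@(p-G)
    print("t",round(o["time"],2),"tcp",p.round(4),"sel",(q*1000).round(1),"rpy",np.degrees(o["ee_rot"]).round(1),"F",(Rz.T@o["wrist_force"]).round(2),"w",round(o["width"],4))
    if pic:
        T=snapshot("top");S=snapshot("scene")
        pickle.dump((T,S),open(f"pics/{n}.pkl","wb"))
        a=cv2.resize(T["color"][165:285,165:285,::-1],(400,400),interpolation=cv2.INTER_CUBIC)
        b=cv2.resize(S["color"][135:255,245:365,::-1],(400,400),interpolation=cv2.INTER_CUBIC)
        cv2.imwrite(f"pics/{n}.png",np.hstack([a,b]))
E
python3 -c "
from st import *
look('a1')"
```

```text
t 2.1 tcp [0.4397 0.1335 0.2952] sel [-103.    65.5  295.2] rpy [180.  -0.  24.] F [ 0.46 -0.24  1.16] w 0.0004
```

View pics/a1.png

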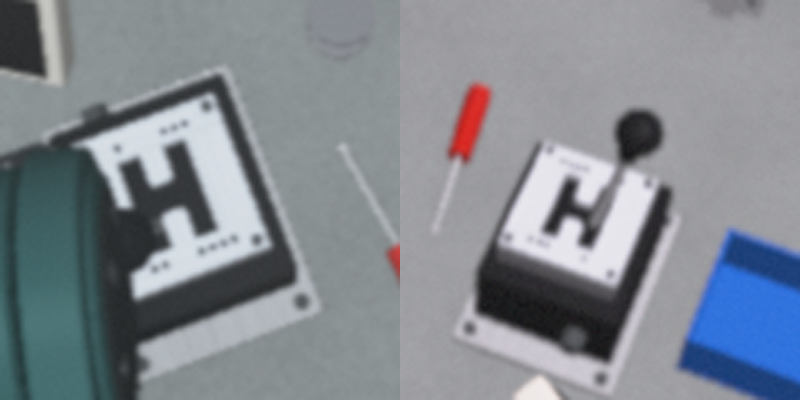

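The knob hasn't moved, and it sits at about (637,132) in the right half. Now I line up behind it and go down.

>>> {"op": "send_rows", "data": {
  "rows": [9,-15,0,0,0,0,0,9,-15,0,0,0,0,0,0,0,-20,0,0,0,0,0,0,-25,0,0,0,0,0,0,-25,0,0,0,0,0,0,-20,0,0,0,0,0,0,-7,0,0,0,0,0,0,0,0,0,0,0]
}}

```text
time: 3.2
tool_pos: [0.4579, 0.1029, 0.1981]
ee_rot: [-3.142, 0.0, 0.418]
wrist_force: [-0.1, -0.2, 0.4]
width: 0.0001
```

```bash
python3 -c "
from st import *
look('a2')"
```

```text
t 3.2 tcp [0.4579 0.1029 0.1981] sel [-98.9  30.1 198.1] rpy [-180.     0.    23.9] F [-0.14 -0.14  0.4 ] w 0.0001
```

View pics/a2.png

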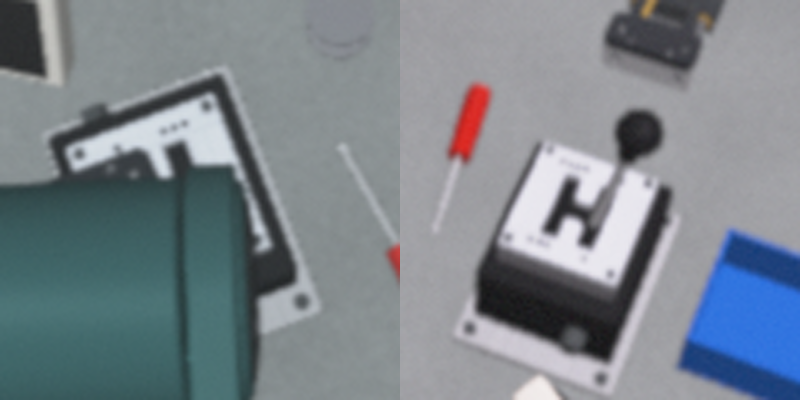

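```bash
python3 -c "
from h import *
T,S=pickle.load(open('pics/a2.pkl','rb'))
p=np.array([.4579,.1029,.1981])
print(((proj(S,[p,p+[0,0,.019],p+[0,0,.097],p+[0,0,.15]])-[245,135])*400/120))
crop(S,270,390,80,200,5,'pics/a2s.png')"
```

```text
[[261.75738615  79.73580263]
 [264.76671728  65.68313692]
 [278.05898179   3.61228412]
 [288.05729914 -43.07683227]]
```

View pics/a2s.png

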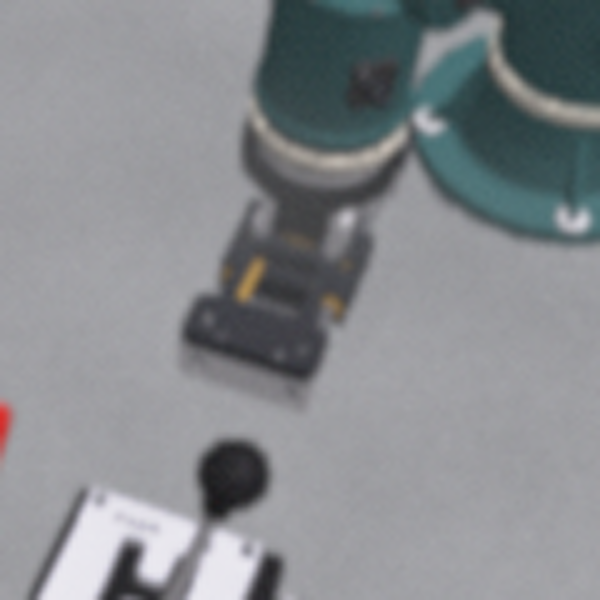

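```bash
python3 -c "
from h import *
T,S=pickle.load(open('pics/a2.pkl','rb'))
p=np.array([.4579,.1029,.1981])
for nm,q in (('tip',[0,0,0]),('fbL',[.0125,.008,0]),('fbR',[.0125,-.008,0]),('bodyL',[.0885,.0375,.097]),('bodyR',[.0885,-.0375,.097]),('bodyLt',[.0885,.0375,.15]),('bodyRt',[.0885,-.0375,.15]),('bod0',[0.0,-.0375,.097])):
  print(nm,((proj(S,[p+Rz@np.array(q)])-[270,80])*5).round())"
```

```text
tip [[268. 395.]]
fbL [[274. 416.]]
fbR [[247. 407.]]
bodyL [[309. 431.]]
bodyR [[165. 383.]]
bodyLt [[326. 364.]]
bodyRt [[175. 315.]]
bod0 [[223. 259.]]
```

The gripper body is long along the jaw axis, so it hides the fingertips in the scene view. It clears the knob by about 60 mm in height. I'll push slowly, feel for contact and back off to look.

>>> {"op": "send_rows", "data": {
  "rows": [3,1.3,0,0,0,0,0,3,1.3,0,0,0,0,0,3,1.3,0,0,0,0,0,3,1.3,0,0,0,0,0,3,1.4,0,0,0,0,0,3,1.4,0,0,0,0,0,3,1.4,0,0,0,0,0,3,1.4,0,0,0,0,0]
}}

```text
time: 4.3
tool_pos: [0.4819, 0.1144, 0.1982]
ee_rot: [-3.142, -0.0, 0.418]
wrist_force: [0.0, -0.5, 0.5]
width: 0.0003
```

>>> {"op": "send_rows", "data": {
  "rows": [1.8,0.8,0,0,0,0,0,1.8,0.8,0,0,0,0,0,1.8,0.8,0,0,0,0,0,1.8,0.8,0,0,0,0,0,1.8,0.8,0,0,0,0,0,1.8,0.8,0,0,0,0,0,1.8,0.8,0,0,0,0,0,1.8,0.8,0,0,0,0,0]
}}

```text
time: 5.3
tool_pos: [0.4961, 0.1207, 0.1984]
ee_rot: [3.142, 0.0, 0.418]
wrist_force: [-2.0, 0.0, 1.9]
width: 0.0003
```

```bash
python3 -c "
from st import *
look('a3')"
```

```text
t 5.3 tcp [0.4961 0.1207 0.1984] sel [-56.8  30.8 198.4] rpy [180.   0.  24.] F [-1.84  0.85  1.89] w 0.0003
```

View pics/a3.png

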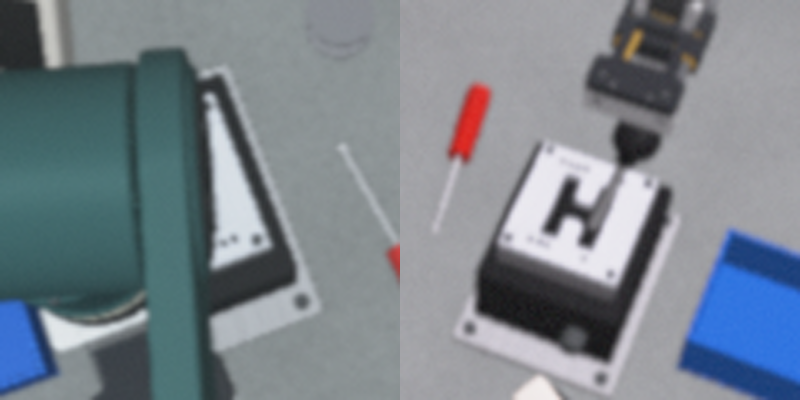

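Contact came at about 2 N, near where I expected it. I'll push about 17 mm further, then back off to check.

>>> {"op": "send_rows", "data": {
  "rows": [1.9,0.8,0,0,0,0,0,1.9,0.8,0,0,0,0,0,1.9,0.8,0,0,0,0,0,1.9,0.8,0,0,0,0,0,1.9,0.8,0,0,0,0,0,1.9,0.8,0,0,0,0,0,1.9,0.8,0,0,0,0,0,1.9,0.8,0,0,0,0,0]
}}

```text
time: 6.4
tool_pos: [0.5115, 0.1272, 0.1982]
ee_rot: [-3.142, -0.0, 0.418]
wrist_force: [-1.8, -1.2, 1.8]
width: 0.0001
```

>>> {"op": "send_rows", "data": {
  "rows": [0,0,0,0,0,0,0,-5,-2.2,0,0,0,0,0,-10,-4.5,0,0,0,0,0,-15,-6.7,0,0,0,0,0,-15,-6.7,0,0,0,0,0,-15,-6.7,0,0,0,0,0,-10,-4.5,0,0,0,0,0,0,0,0,0,0,0,0]
}}

```text
time: 7.4
tool_pos: [0.4409, 0.0955, 0.1986]
ee_rot: [3.141, -0.001, 0.418]
wrist_force: [-0.5, -0.0, 0.8]
width: 0.0005
```

```bash
python3 -c "
from st import *
look('a4')
T,S=pickle.load(open('pics/a4.pkl','rb'))
crop(S,290,345,130,210,7,'pics/a4s.png')"
```

```text
t 7.4 tcp [0.4409 0.0955 0.1986] sel [-117.5   30.3  198.6] rpy [ 1.80e+02 -1.00e-01  2.39e+01] F [-0.45  0.2   0.82] w 0.0005
```

View pics/a4s.png

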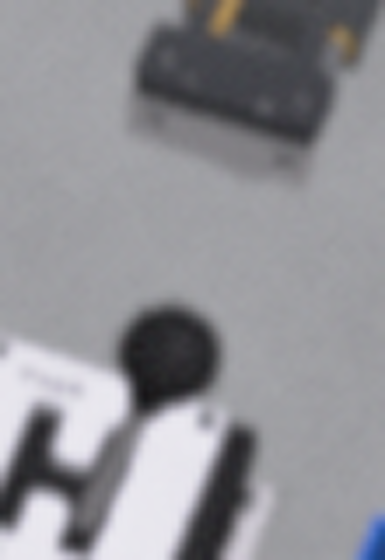

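The knob's centre is near (168,355) in this crop, which is full-image (313.6,180.2).

```bash
cat >> h.py <<'E'
from scipy.optimize import least_squares
def single(s,uv):
    r=least_squares(lambda a:(proj(s,[knobw(*a)])[0]-uv),[0,0]);return r.x.round(3)
E
python3 -c "
from h import *
T,S=pickle.load(open('pics/a4.pkl','rb'))
print(single(S,(313.6,180.2)),single(S,(316.3,174.3)))
print(proj(S,[knobw(s,-.16) for s in(-.06,-.04,-.02,0,.02)]))
print(Rz.T@(np.array([.5115,.1272,.198])-G))
im=S['color'][168:195,303:326].astype(int).max(2);ys,xs=np.nonzero(im<70);print(xs.min()+303,xs.max()+303,ys.min()+168, [ (y+168,(im[y]<70).sum()) for y in range(27)])
"
```

```text
[-0.054 -0.155] [-0.171 -0.157]
[[314.10019152 180.05225832]
 [313.6356025  181.13767637]
 [313.16116412 182.24303391]
 [312.67709739 183.367799  ]
 [312.18363311 184.51141925]]
[-0.04007391  0.0304145   0.198     ]
308 325 175 [(168, np.int64(0)), (169, np.int64(0)), (170, np.int64(0)), (171, np.int64(0)), (172, np.int64(0)), (173, np.int64(0)), (174, np.int64(0)), (175, np.int64(6)), (176, np.int64(9)), (177, np.int64(11)), (178, np.int64(12)), (179, np.int64(12)), (180, np.int64(13)), (181, np.int64(13)), (182, np.int64(12)), (183, np.int64(11)), (184, np.int64(11)), (185, np.int64(10)), (186, np.int64(7)), (187, np.int64(3)), (188, np.int64(1)), (189, np.int64(0)), (190, np.int64(0)), (191, np.int64(0)), (192, np.int64(3)), (193, np.int64(3)), (194, np.int64(4))]
```

Stick is now about -0.045, so it needs about 9 mm more to reach neutral.

>>> {"op": "send_rows", "data": {
  "rows": [9.5,4.2,0,0,0,0,0,9.5,4.2,0,0,0,0,0,9.5,4.2,0,0,0,0,0,9.5,4.3,0,0,0,0,0,9.5,4.3,0,0,0,0,0,9.5,4.3,0,0,0,0,0,9.5,4.3,0,0,0,0,0,0,0,0,0,0,0,0]
}}

```text
time: 8.5
tool_pos: [0.5083, 0.1258, 0.1979]
ee_rot: [-3.141, 0.0, 0.419]
wrist_force: [0.3, -0.6, 0.7]
width: 0.0008
```

>>> {"op": "send_rows", "data": {
  "rows": [1.5,0.7,0,0,0,0,0,1.5,0.7,0,0,0,0,0,1.5,0.7,0,0,0,0,0,1.5,0.7,0,0,0,0,0,1.5,0.7,0,0,0,0,0,1.5,0.7,0,0,0,0,0,1.5,0.7,0,0,0,0,0,1.5,0.7,0,0,0,0,0]
}}

```text
time: 9.5
tool_pos: [0.5199, 0.1312, 0.1982]
ee_rot: [3.142, -0.0, 0.418]
wrist_force: [-2.4, -0.6, 1.8]
width: 0.0006
```

```bash
python3 -c "
from st import *
look('a5',pic=False)"
```

```text
t 9.5 tcp [0.5199 0.1312 0.1982] sel [-30.7  30.6 198.2] rpy [180.  -0.  24.] F [-2.49  0.44  1.84] w 0.0006
```

>>> {"op": "send_rows", "data": {
  "rows": [-14,-6,0,0,0,0,0,-14,-6,0,0,0,0,0,-14,-6,0,0,0,0,0,-13,-6,0,0,0,0,0,-7,15,0,0,0,0,0,-7,15,0,0,0,0,0,-7,15,0,0,0,0,0,-7,15,0,0,0,0,0]
}}

```text
time: 10.5
tool_pos: [0.4363, 0.1687, 0.1981]
ee_rot: [-3.141, 0.0, 0.419]
wrist_force: [-0.4, -0.5, -0.2]
width: 0.0006
```

>>> {"op": "send_rows", "data": {
  "rows": [12,5.4,0,0,0,0,0,12,5.4,0,0,0,0,0,12,5.4,0,0,0,0,0,12,5.4,0,0,0,0,0,12,5.4,0,0,0,0,0,12,5.4,0,0,0,0,0,12,5.4,0,0,0,0,0,0,0,0,0,0,0,0]
}}

```text
time: 11.5
tool_pos: [0.5215, 0.2052, 0.1978]
ee_rot: [-3.142, 0.001, 0.418]
wrist_force: [0.9, -0.7, -0.6]
width: 0.0006
```

```bash
python3 -c "
from st import *
look('a6')
T,S=pickle.load(open('pics/a6.pkl','rb'))
crop(S,270,360,130,210,7,'pics/a6s.png')"
```

```text
t 11.5 tcp [0.5215 0.2052 0.1978] sel [  0.9  97.6 197.8] rpy [-180.    0.   24.] F [ 0.54 -1.04 -0.59] w 0.0006
```

View pics/a6s.png

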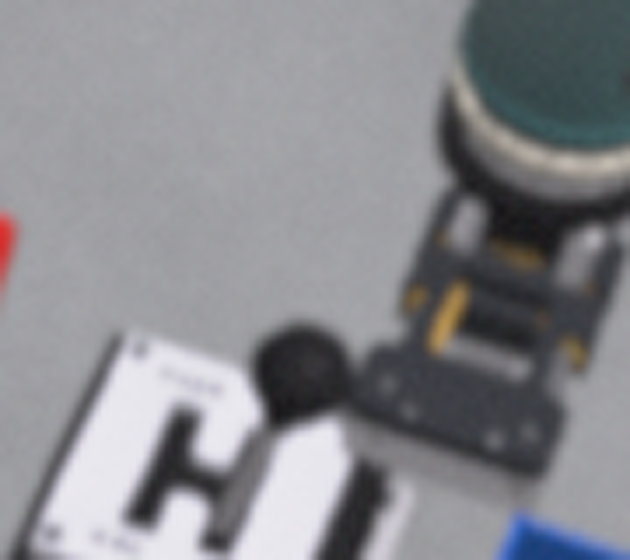

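View pics/a6.png

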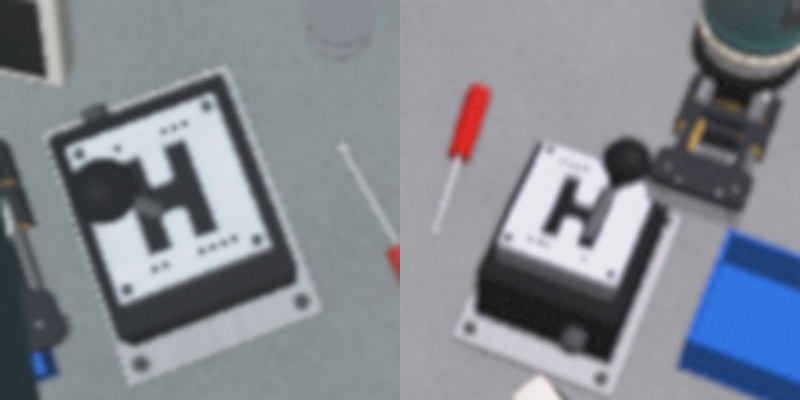

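The knob is clear of the hand and visible in both views: top at about (195.8,221.9), scene at about (312.9,182.7). The stem lines up with the cross lane.

```bash
python3 -c "
from h import *
T,S=pickle.load(open('pics/a6.pkl','rb'))
P,e=tri(T,(195.8,221.9),S,(312.9,182.7));print(P,e,angles(P),single(T,(195.8,221.9)),single(S,(312.9,182.7)))
im=T['color'][205:240,178:215].astype(int).max(2);m=(im<58).astype(np.uint8)
c=max(cv2.findContours(m,0,1)[0],key=cv2.contourArea);print(cv2.minEnclosingCircle(c),cv2.boundingRect(c))
for a in(-.02,0,.02):print(a,proj(T,[knobw(a,-.16)]),proj(S,[knobw(a,-.16)]))
"
```

```text
[0.54739457 0.1442417  0.21529603] 0.00013230842837510734 (array([ -0.34947309,  31.31390383, 215.29602634]), np.float64(-0.0017921706600703398), np.float64(-0.1589874516048003)) [ 0.001 -0.163] [-0.011 -0.159]
((15.371794700622559, 14.594871520996094), 12.855301856994629) (5, 7, 24, 21)
-0.02 [[196.73968397 223.73633625]] [[313.16116412 182.24303391]]
0 [[196.07525396 221.90240778]] [[312.67709739 183.367799  ]]
0.02 [[195.42335151 220.07651847]] [[312.18363311 184.51141925]]
```

Stick is about 0.00 and cross about -0.16, so it stands in neutral. Next I push it across to the right.

>>> {"op": "send_rows", "data": {
  "rows": [1.6,-4,0,0,0,0,0,1.6,-4,0,0,0,0,0,1.6,-4,0,0,0,0,0,1.6,-4,0,0,0,0,0,1.6,-4,0,0,0,0,0,1.6,-4,0,0,0,0,0,1.6,-4,0,0,0,0,0,1.6,-4,0,0,0,0,0]
}}

```text
time: 12.6
tool_pos: [0.5337, 0.1727, 0.1982]
ee_rot: [3.142, -0.0, 0.418]
wrist_force: [-0.3, 0.8, 0.3]
width: 0.0004
```

>>> {"op": "send_rows", "data": {
  "rows": [1,-2.3,0,0,0,0,0,1,-2.3,0,0,0,0,0,1,-2.3,0,0,0,0,0,1,-2.3,0,0,0,0,0,1,-2.3,0,0,0,0,0,1,-2.3,0,0,0,0,0,1,-2.3,0,0,0,0,0,1,-2.3,0,0,0,0,0]
}}

```text
time: 13.6
tool_pos: [0.5417, 0.1544, 0.1981]
ee_rot: [3.142, 0.0, 0.418]
wrist_force: [-1.0, 2.1, 2.1]
width: 0.0003
```

```bash
python3 -c "
from st import *
look('a7')"
```

```text
t 13.6 tcp [0.5417 0.1544 0.1981] sel [ -1.4  42.9 198.1] rpy [180.   0.  24.] F [-0.08  2.35  2.05] w 0.0003
```

View pics/a7.png

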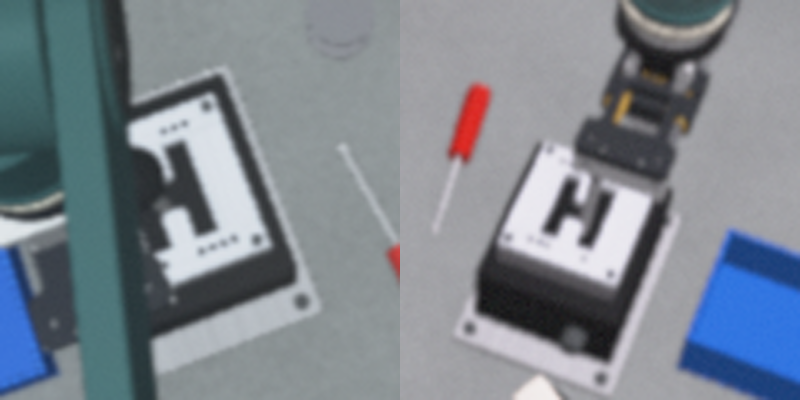

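The stem is moving along the lane, with 2.3 N across and none fore-and-aft. I keep pushing.

>>> {"op": "send_rows", "data": {
  "rows": [1,-2.3,0,0,0,0,0,1,-2.3,0,0,0,0,0,1,-2.3,0,0,0,0,0,1,-2.3,0,0,0,0,0,1,-2.3,0,0,0,0,0,1,-2.3,0,0,0,0,0,1,-2.3,0,0,0,0,0,1,-2.3,0,0,0,0,0]
}}

```text
time: 14.7
tool_pos: [0.5497, 0.136, 0.1982]
ee_rot: [3.142, -0.0, 0.418]
wrist_force: [-0.9, 1.9, 2.1]
width: 0.0003
```

```bash
python3 -c "
from st import *
look('a8')"
```

```text
t 14.7 tcp [0.5497 0.136  0.1982] sel [ -1.6  22.8 198.2] rpy [180.  -0.  24.] F [-0.04  2.13  2.05] w 0.0003
```

View pics/a8.png

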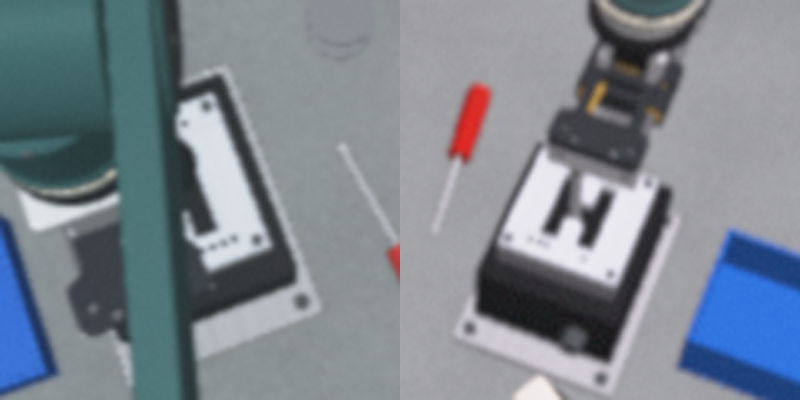

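The stem is between the tongues, past the middle, and still free.

>>> {"op": "send_rows", "data": {
  "rows": [1,-2.3,0,0,0,0,0,1,-2.3,0,0,0,0,0,1,-2.3,0,0,0,0,0,1,-2.3,0,0,0,0,0,1,-2.3,0,0,0,0,0,1,-2.3,0,0,0,0,0,1,-2.3,0,0,0,0,0,1,-2.3,0,0,0,0,0]
}}

```text
time: 15.8
tool_pos: [0.5577, 0.1176, 0.1981]
ee_rot: [3.142, 0.0, 0.418]
wrist_force: [-0.2, 1.4, 0.5]
width: 0.0006
```

>>> {"op": "send_rows", "data": {
  "rows": [0.4,-0.7,0,0,0,0,0,0.4,-0.7,0,0,0,0,0,0.4,-0.7,0,0,0,0,0,0.4,-0.7,0,0,0,0,0,0.4,-0.7,0,0,0,0,0,0.4,-0.7,0,0,0,0,0,0,0,0,0,0,0,0,0,0,0,0,0,0,0]
}}

```text
time: 16.8
tool_pos: [0.56, 0.1135, 0.198]
ee_rot: [3.142, 0.0, 0.418]
wrist_force: [-1.2, 0.9, -0.5]
width: 0.0006
```

```bash
python3 -c "
from st import *
look('a9')"
```

```text
t 16.8 tcp [0.56   0.1135 0.198 ] sel [ -1.4  -1.9 198. ] rpy [180.   0.  24.] F [-0.77  1.33 -0.52] w 0.0006
```

View pics/a9.png

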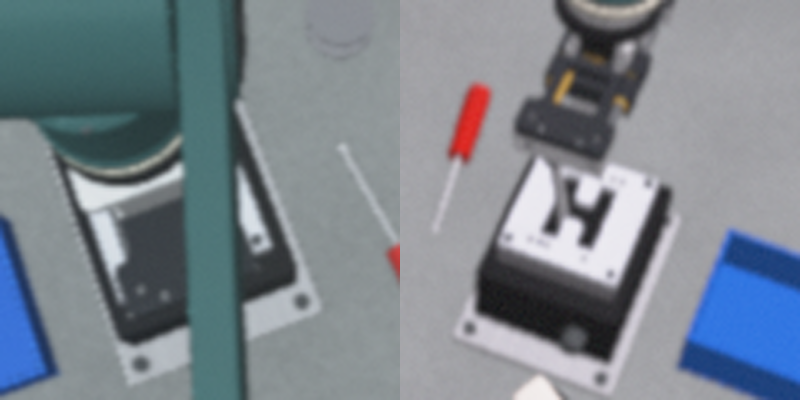

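The stem looks to be in the right column. I back off and swing round behind the knob to check.

>>> {"op": "send_rows", "data": {
  "rows": [-3.3,7.3,0,0,0,0,0,-3.3,7.3,0,0,0,0,0,-15.5,-6.9,0,0,0,0,0,-15.5,-6.9,0,0,0,0,0,-15.5,-6.9,0,0,0,0,0,-8.5,-20,0,0,0,0,0,-8.5,-20,0,0,0,0,0,-8.5,-20,0,0,0,0,0]
}}

```text
time: 17.9
tool_pos: [0.4811, 0.0473, 0.1985]
ee_rot: [3.141, -0.001, 0.419]
wrist_force: [0.5, -0.3, -0.8]
width: 0.0002
```

>>> {"op": "send_rows", "data": {
  "rows": [0,0,0,0,0,0,0,0,0,0,0,0,0,0,0,0,0,0,0,0,0,0,0,0,0,0,0,0,0,0,0,0,0,0,0,0,0,0,0,0,0,0,0,0,0,0,0,0,0,0,0,0,0,0,0,0]
}}

```text
time: 18.9
tool_pos: [0.4814, 0.0474, 0.1982]
ee_rot: [-3.142, -0.0, 0.418]
wrist_force: [-0.8, -0.5, 0.0]
width: 0.0005
```

```bash
python3 -c "
from st import *
look('b1')
T,S=pickle.load(open('pics/b1.pkl','rb'))
crop(S,270,350,130,210,7,'pics/b1s.png')"
```

```text
t 18.9 tcp [0.4814 0.0474 0.1982] sel [-100.1  -30.1  198.2] rpy [-180.   -0.   24.] F [-0.9  -0.14  0.  ] w 0.0005
```

View pics/b1s.png

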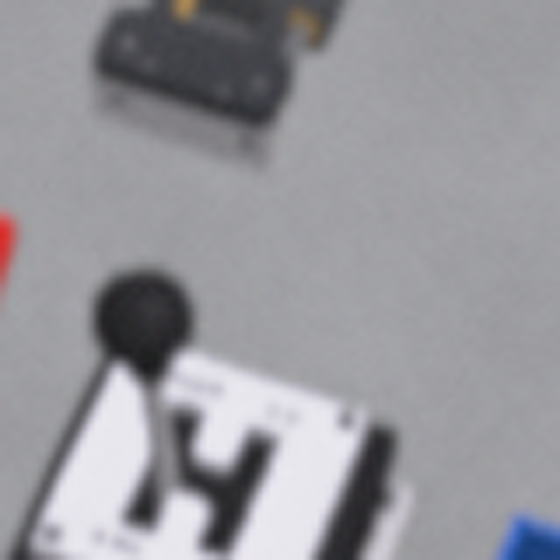

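The knob is at about (290.0,175.0) and the stem stands in the right column.

```bash
python3 -c "
from h import *
T,S=pickle.load(open('pics/b1.pkl','rb'))
print(single(S,(290.0,175.0)))
for a in(-.03,0,.03):
  for c in (.15,.16,.175):print(a,c,proj(S,[knobw(a,c)]))"
```

```text
[-0.01   0.171]
-0.03 0.15 [[291.99640265 174.26374216]]
-0.03 0.16 [[291.31204798 174.0961618 ]]
-0.03 0.175 [[290.28827352 173.85367926]]
0 0.15 [[291.21458399 175.90084143]]
0 0.16 [[290.52854041 175.73174272]]
0 0.175 [[289.50226574 175.48697129]]
0.03 0.15 [[290.43364446 177.58732952]]
0.03 0.16 [[289.74660823 177.41684846]]
0.03 0.175 [[288.71887338 177.16998134]]
```

Stick is about -0.01 and cross about 0.17. Now I push forward into third.

>>> {"op": "send_rows", "data": {
  "rows": [6.7,2.7,-0.6,0,0,0,0,6.7,2.7,-0.6,0,0,0,0,6.7,2.7,-0.6,0,0,0,0,6.7,2.7,-0.6,0,0,0,0,6.7,2.7,-0.6,0,0,0,0,6.7,2.7,-0.6,0,0,0,0,6.7,2.7,-0.6,0,0,0,0,6.7,2.7,-0.6,0,0,0,0]
}}

```text
time: 20.0
tool_pos: [0.5355, 0.0693, 0.1934]
ee_rot: [3.142, -0.0, 0.418]
wrist_force: [-0.1, -0.9, -0.4]
width: 0.0005
```

>>> {"op": "send_rows", "data": {
  "rows": [2.3,1,0,0,0,0,0,2.3,1,0,0,0,0,0,2.3,1,0,0,0,0,0,2.3,1,0,0,0,0,0,2.3,1,0,0,0,0,0,2.3,1,0,0,0,0,0,2.3,1,0,0,0,0,0,2.3,1,0,0,0,0,0]
}}

```text
time: 21.0
tool_pos: [0.5535, 0.0771, 0.1935]
ee_rot: [3.141, -0.0, 0.418]
wrist_force: [-2.1, -0.9, 1.1]
width: 0.0003
```

```bash
python3 -c "
from st import *
look('b2')"
```

```text
t 21.0 tcp [0.5535 0.0771 0.1935] sel [-22.2 -32.5 193.5] rpy [180.  -0.  24.] F [-2.27  0.01  1.07] w 0.0003
```

View pics/b2.png

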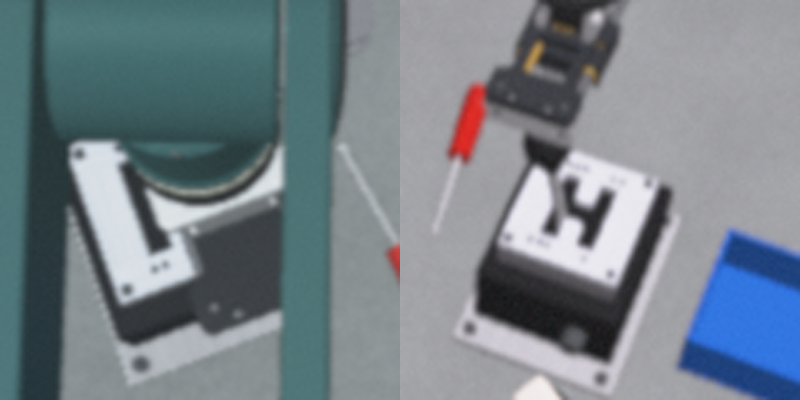

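It is moving freely at 2.3 N. I continue.

>>> {"op": "send_rows", "data": {
  "rows": [2.3,1,0,0,0,0,0,2.3,1,0,0,0,0,0,2.3,1,0,0,0,0,0,2.3,1,0,0,0,0,0,2.3,1,0,0,0,0,0,2.3,1,0,0,0,0,0,2.3,1,0,0,0,0,0,2.3,1,0,0,0,0,0]
}}

```text
time: 22.1
tool_pos: [0.5719, 0.0852, 0.1932]
ee_rot: [-3.141, 0.0, 0.418]
wrist_force: [-0.8, 0.2, 1.6]
width: 0.0003
```

>>> {"op": "send_rows", "data": {
  "rows": [1.7,0.8,-0.3,0,0,0,0,1.7,0.8,-0.3,0,0,0,0,1.7,0.8,-0.3,0,0,0,0,1.7,0.8,-0.3,0,0,0,0,1.7,0.8,-0.3,0,0,0,0,1.7,0.8,-0.3,0,0,0,0,1.7,0.8,-0.3,0,0,0,0,0.9,0.4,0,0,0,0,0]
}}

```text
time: 23.1
tool_pos: [0.5847, 0.0911, 0.1912]
ee_rot: [3.142, 0.0, 0.418]
wrist_force: [-2.5, -0.3, 1.7]
width: 0.0003
```

```bash
python3 -c "
from st import *
look('b3')"
```

```text
t 23.1 tcp [0.5847 0.0911 0.1912] sel [ 12.  -32.4 191.2] rpy [180.   0.  24.] F [-2.36  0.73  1.66] w 0.0003
```

View pics/b3.png

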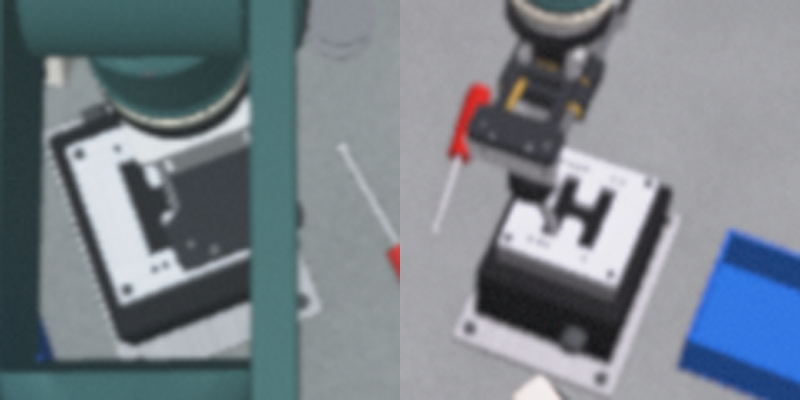

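About 5 mm is left to the stop. I creep forward until the force rises.

>>> {"op": "send_rows", "data": {
  "rows": [0.6,0.3,0,0,0,0,0,0.6,0.3,0,0,0,0,0,0.6,0.3,0,0,0,0,0,0.6,0.3,0,0,0,0,0,0.5,0.2,0,0,0,0,0,0.5,0.2,0,0,0,0,0,0.5,0.2,0,0,0,0,0,0.5,0.2,0,0,0,0,0]
}}

```text
time: 24.2
tool_pos: [0.5888, 0.0932, 0.191]
ee_rot: [-3.141, 0.001, 0.418]
wrist_force: [-2.6, -1.4, -1.2]
width: 0.0005
```

```bash
python3 -c "
from st import *
look('b3',pic=False)"
```

```text
t 24.2 tcp [0.5888 0.0932 0.191 ] sel [ 16.7 -32.2 191. ] rpy [-180.    0.   24.] F [-2.9  -0.21 -1.17] w 0.0005
```

>>> {"op": "send_rows", "data": {
  "rows": [0.5,0.2,0,0,0,0,0,0,0,0,0,0,0,0,0.5,0.2,0,0,0,0,0,0,0,0,0,0,0,0,0,0,0,0,0,0,0,0,0,0,0,0,0,0,0,0,0,0,0,0,0,0,0,0,0,0,0,0]
}}

```text
time: 25.2
tool_pos: [0.59, 0.0936, 0.1913]
ee_rot: [-3.141, -0.0, 0.418]
wrist_force: [-2.6, -0.4, -1.4]
width: 0.0003
```

```bash
python3 -c "
from st import *
look('b3',pic=False)"
```

```text
t 25.2 tcp [0.59   0.0936 0.1913] sel [ 17.8 -32.3 191.3] rpy [-180.   -0.   24.] F [-2.54  0.73 -1.39] w 0.0003
```

>>> {"op": "send_rows", "data": {
  "rows": [0.4,0.2,0,0,0,0,0,0.4,0.2,0,0,0,0,0,0.4,0.2,0,0,0,0,0,0.4,0.2,0,0,0,0,0,0,0,0,0,0,0,0,0,0,0,0,0,0,0,0,0,0,0,0,0,0,0,0,0,0,0,0,0]
}}

```text
time: 26.2
tool_pos: [0.5914, 0.0942, 0.1911]
ee_rot: [-3.141, 0.0, 0.418]
wrist_force: [-5.1, -1.1, -2.5]
width: 0.0003
```

```bash
python3 -c "
from st import *
look('b3',pic=False)"
```

```text
t 26.2 tcp [0.5914 0.0942 0.1911] sel [ 19.4 -32.3 191.1] rpy [-180.    0.   24.] F [-5.16  1.05 -2.47] w 0.0003
```

>>> {"op": "send_rows", "data": {
  "rows": [0.4,0.2,0,0,0,0,0,0.4,0.2,0,0,0,0,0,0,0,0,0,0,0,0,0,0,0,0,0,0,0,0,0,0,0,0,0,0,0,0,0,0,0,0,0,0,0,0,0,0,0,0,0,0,0,0,0,0,0]
}}

```text
time: 27.2
tool_pos: [0.592, 0.0945, 0.191]
ee_rot: [-3.141, 0.001, 0.418]
wrist_force: [-5.6, -1.4, -2.9]
width: 0.0002
```

```bash
python3 -c "
from st import *
look('b3',pic=False)"
```

```text
t 27.2 tcp [0.592  0.0945 0.191 ] sel [ 20.1 -32.3 191. ] rpy [-1.8e+02  1.0e-01  2.4e+01] F [-5.69  1.05 -2.95] w 0.0002
```

The force has reached about 6 N, as at the stop. I back off straight and look from clear.

>>> {"op": "send_rows", "data": {
  "rows": [-2,-0.9,0,0,0,0,0,-8,-3.6,0,0,0,0,0,-14,-6.2,0,0,0,0,0,-18,-8,0,0,0,0,0,-22,-10,0,0,0,0,0,-22,-10,10,0,0,0,0,-22,-10,20,0,0,0,0,-15,-6,30,0,0,0,0]
}}

```text
time: 28.2
tool_pos: [0.4695, 0.0396, 0.2528]
ee_rot: [3.14, -0.004, 0.418]
wrist_force: [0.3, 0.1, 0.2]
width: 0.0002
```

>>> {"op": "send_rows", "data": {
  "rows": [-20,-40,5,0,0,0,0,-20,-40,0,0,0,0,0,-20,-40,0,0,0,0,0,-20,-40,0,0,0,0,0,-20,-40,0,0,0,0,0,0,0,0,0,0,0,0,0,0,0,0,0,0,0,0,0,0,0,0,0,0]
}}

```text
time: 29.2
tool_pos: [0.3702, -0.1593, 0.2568]
ee_rot: [3.14, -0.001, 0.42]
wrist_force: [1.1, 0.2, -0.5]
width: 0.0008
```

```bash
python3 -c "
from st import *
look('b4')
T,S=pickle.load(open('pics/b4.pkl','rb'))
cv2.imwrite('pics/b4t.png',cv2.resize(T['color'][:,:,::-1],(768,576)))"
```

```text
t 29.2 tcp [ 0.3702 -0.1593  0.2568] sel [-286.1 -173.4  256.8] rpy [ 1.799e+02 -1.000e-01  2.410e+01] F [ 1.1  -0.29 -0.52] w 0.0008
```

View pics/b4.png

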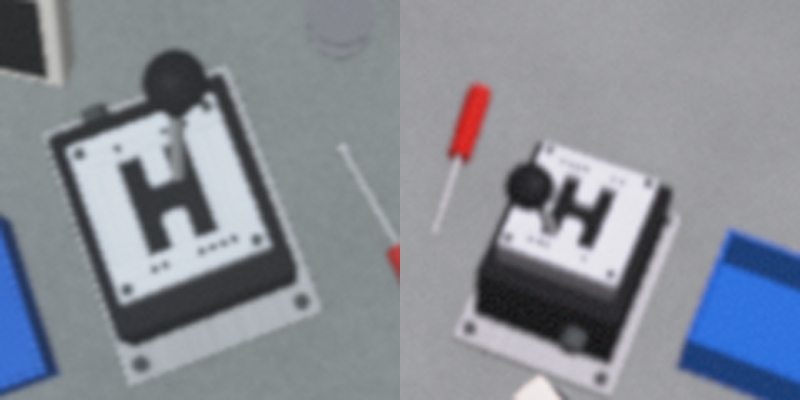

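View pics/b4t.png

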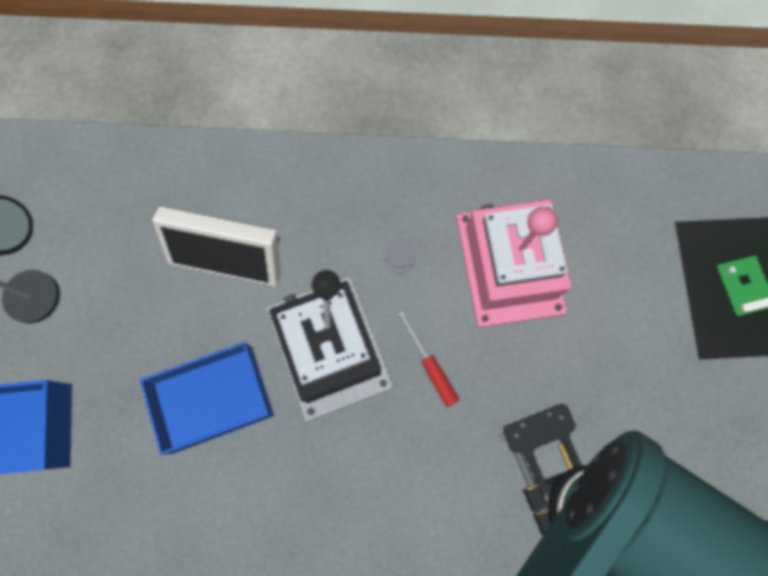

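The knob is now front right, at (174,83) in the left half and (530,186) in the right half, and the stem is in the third slot. The bin, driver, spool and tester are where they were. I measure the angles once more.

```bash
python3 -c "
from h import *
T,S=pickle.load(open('pics/b4.pkl','rb'))
a=(174/3.333+165-.35,83/3.333+165-.35);b=(130/3.333+245-.35,186/3.333+135-.35)
P,e=tri(T,a,S,b);print(P,e,angles(P),single(T,a),single(S,b))
T0=pickle.load(open('pics/top0.pkl','rb'));d=cv2.absdiff(T['color'],T0['color']).max(2)>40
n,l,st,c=cv2.connectedComponentsWithStats(d.astype(np.uint8));print(st[1:][st[1:,4]>8])
for s,c in((.25,.16),(.23,.16),(.25,.17)):print(s,c,proj(T,[knobw(s,c)]),a,proj(S,[knobw(s,c)]),b)"
```

```text
[0.61681197 0.10747371 0.20859897] 0.002134621049147766 (array([ 48.00361518, -30.59441723, 208.59897229]), np.float64(0.2487291170606605), np.float64(0.1608185377506189)) [0.25  0.157] [0.243 0.17 ]
[[  208   180    19    15   201]
 [  214   194    12    13    71]
 [  216   208     4    11    38]
 [  192   227    19    21   294]
 [  335   269   177   115 12446]]
0.25 0.16 [[217.11531714 189.49060687]] (216.8552205220522, 189.5524902490249) [[284.15845319 191.10248395]] (283.653900390039, 190.4555805580558)
0.23 0.16 [[217.7925982  191.05734079]] (216.8552205220522, 189.5524902490249) [[284.64995079 189.77401793]] (283.653900390039, 190.4555805580558)
0.25 0.17 [[217.99398843 189.20314404]] (216.8552205220522, 189.5524902490249) [[283.48726026 190.93103268]] (283.653900390039, 190.4555805580558)
```

Stick is about 0.249, which is at the stop, and cross about 0.16. Only the stick and the arm changed between the first and last top views, so I hand in.

```bash
python3 -c "
from bench import *
print(close_job())"
```

```text
the job is handed in; nothing more can be done
None
```

The gear selector is in third slot, and I handed the job in at about 29 s with the hand clear. I pushed only with the shut fingertips: forward to neutral, across to the right column, then forward to the stop. Contact forces were about 2–3 N while it moved and about 6 N at the stop.

**Checks along the way:**
- In neutral, before crossing, stick measured about 0.00 and cross about -0.16.
- After crossing, stick was about -0.01 and cross about 0.17. This came from one camera only, because the arm hid the other view.

**Final check:** with both cameras unobstructed, stick is about 0.249 against the 0.25 stop, and cross is about 0.16. The two views missed each other by about 2 mm, and taken singly they gave stick 0.250 and 0.243. A before-and-after comparison of the top view shows only the stick and the arm changed. The bin, driver, spool, tester and pink look-alike were left where they were.

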